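# Set up a watch for its pressure test

### The job

Set up a pressure test of the wristwatch: lay it dial up in the middle of the round rest on the tester and shut the clear lid fully over it. Then pull the regulator knob up to unlock it, turn it until the gauge's needle lies over the broad set hand, and push the knob fully back down so that it is locked at that setting. Leave the pocket watch, the loupe and the wooden holder beside it where they are.

Things in the scene. Friction and masses are not known exactly. Their poses are not given: they have to be found in the camera images.
- tester: Watch pressure tester: flat grey instrument 220 (x) x 370 (y) mm, aluminium deck 65 mm above the bench, fixed. Origin: centre of its underside; x from its front (robot side) to its back, y left, z up. On the deck, right: watch rest and clear lid; front left: black regulator knob; back left: a 100 mm gauge lying face up, its top 24 mm above the deck, with 35 mm between knob and gauge
- watch: Wristwatch head without strap, the smaller watch on the blue-grey mat (2 mm thick), dial up: steel, 39 mm across, 12 mm thick, 75 g (varies). Its solid strap ends form two flat parallel faces, 22 mm wide, 46 mm apart, from 2 to 8.5 mm above its underside: pinch these. Origin: centre of the underside; x to the crown (a stub reaching 24 mm out), y to 12 o'clock (flat faces at y = +-23 mm)
- rest_top (a point): Centre of the rubber-faced top of the round watch rest (34 mm across), 79 mm above the bench, 14 mm above the tester's deck; on the tester it is at x -12, y -95 mm. The axes are the tester's. The watch is to lie here on its underside, turned either way
- lid (a joint): Clear lid's angle, rad: 0 shut, 1.57 upright; 1.55 to 1.8 at the start. Its stiff hinge keeps it where it is left; 3 to 6 N near the free edge moves it. A clear box open below, 142 mm wide, 48 mm high. Open, it stands behind the rest, its flat top facing the tester's back; shut it by pushing on the outside of that top, first towards the robot, then down
- lid_hinge (a point): Middle of the lid's hinge line, which runs along the tester's y; on the tester at x +75, y -95 mm, 67.5 mm above the bench. With the lid shut, its flat top is 48 mm above this line and its front face 138 mm from it towards the tester's front, with a small lifting tab low on that face
- knob_lift (a joint): How far the regulator knob is pulled up, m: 0 fully down and locked, 0.008 fully up. At 0 a spline stops it turning; above about 0.005 it turns freely. It stays where it is left (4 N of friction). The spline has 30 teeth with rounded tips: going down, the knob turns by up to 6 degrees to find its gap, so push it on its top or in a slack grip
- knob_turn (a joint): How far the regulator knob is turned, rad, 0 at the start, grows clockwise seen from above (more pressure). Turns lightly (0.03 N m). The needle turns by half of this angle, the same way
- knob_top (a point): Centre of the top of the regulator knob: black, fluted, 49 mm across, 38 mm tall, upright axis. When locked its top is 111 mm above the bench and its underside 73 mm. Moves up and down with the knob. Grip its upper 24 mm. It stands on a flat nut 72 mm across and 5 mm high on the deck
- needle (a joint): Angle of the gauge's needle (thin, black, long, with a very short tail), rad: 0 at the start, grows clockwise seen from above
- set_hand (a joint): Angle of the gauge's set hand (7 mm broad, flat, pointed, dark steel, just under the needle), rad, from the same zero and the same way as the needle, so the needle lies over it when the two values are equal. At the start 0.28 to 0.66; it is behind the glass and does not move. Always reached by turning the knob clockwise
- needle_tip (a point): Point on the needle's line 39 mm from the gauge's centre, 81.5 mm above the bench
- set_tip (a point): Point on the set hand's line 39 mm from the gauge's centre, 81.5 mm above the bench; it meets needle_tip when the needle lies over the set hand
- pocket_watch: Pocket watch, the larger of the two watches on the mat: plain round case 50 mm across, 13 mm thick, with a neck and a ring. Origin: centre of its underside. Not to be moved
- loupe: Black eye loupe, 34 mm across, 27 mm tall, standing on the mat. Origin: centre of its underside. Not to be moved
- wood_holder: Turned wooden holder, waisted, 42 mm across, 34 mm tall, standing on the mat. Origin: centre of its underside. Not to be moved

How it is judged (in metres and radians):
On the way, in this order (a step that is already met when the one before it is completed fails the run):
1. the watch lies dial up on the rest, released (horizontal distance between watch and rest_top below 0.008 m and z of watch in the frame of rest_top between -0.003 and 0.003 m and angle between watch's own z axis and vertical below 0.1 rad and contact force between the fingers and watch below 0.2 N), for 0.2 s.
2. the lid is shut over the watch (value of joint lid below 0.04 rad), for 0.2 s.
3. the regulator knob is pulled up, out of its lock (value of joint knob_lift above 0.005 m), for 0.1 s.
4. with the knob up, the needle is turned to the set hand (value of joint knob_lift above 0.005 m and distance between needle_tip and set_tip below 0.004 m), for 0.2 s.
At the end, for the whole second after the job is handed in: The knob is fully down (within 1.5 mm) with the needle over the set hand (tips within 4 mm, about 6 degrees), the lid is shut (within 0.04 rad), and the watch lies at rest under it, dial up, on the rest, its centre within 8 mm of the rest's centre (value of joint knob_lift below 0.0015 m and distance between needle_tip and set_tip below 0.004 m and value of joint lid below 0.04 rad and horizontal distance between watch and rest_top below 0.008 m and z of watch in the frame of rest_top between -0.003 and 0.003 m and angle between watch's own z axis and vertical below 0.1 rad and linear speed of watch below 0.01 m/s); the robot touches nothing.
It fails at once if the pocket watch, the loupe or the wooden holder is shifted by more than 20 mm (distance of any of pocket_watch, loupe, wood_holder from where it was at the start of the episode above 0.02 m).
It also fails if it takes over 70 s, if anything falls off the work surface, if the arm or the gripper's body presses on something with over 40 N, if the wrist force passes 120 N, or if a joint passes its speed limit or range.

### The arm

A 7-joint arm with a two-finger parallel gripper is mounted at the origin on the work surface. World frame = base frame: x ahead of the robot, y to its left, z up, the work surface at z = 0. Lengths are in mm, angles in degrees, forces in N, time in s.
With the tool pointing down it reaches from about 400 to 850 mm from the base axis. Payload 4.5 kg.
Tool frame: the origin (TCP) lies at the very end of the fingers, on their centre line; the grasp point (between the pads) lies r.grasp_offset behind it (r.grasp_offset is the distance from the TCP to the grasp point, in mm); y points along the fingers, x is the direction in which the jaws open and shut, and the axes are right-handed (so a half turn about y gives the same grasp; the last joint's range is limited). The gripper opens to 88 mm and grips with 3 to 60 N. Pads are 18 mm wide; open, the fingers measure 123 mm over their backs; the gripper's body (75 mm by 187 mm) begins 45 mm behind the grasp point.
Start: joints at [-72.548, 39.483, -11.15, 89.685, 9.013, 51.709, -12.324], TCP at [167.168, 602.253, 238.743] pointing down, gripper open.
Joint ranges: [-172.22, 172.22], [-26.19, 119.32], [-84.43, 86.54], [7.71, 146.69], [-57.33, 237.33], [2.42, 119.75], [-152.13, 152.13]. Speed limits (degrees/s): [147.25, 147.25, 180, 180, 180, 180, 180].

### API

Orientations are given as [roll, pitch, yaw] about the fixed x, y, z axes, in that order (R = Rz(yaw) Ry(pitch) Rx(roll)).
In Python, from cell import r gives the robot as it stands. Calls block until the motion is done:
- r.reach(position, orientation): joint-space move of the TCP to a pose.
- r.line_to(position, rotation=None, feed=150, contact_N=None): straight line of the TCP; rotation=None keeps the orientation; feed is the mean speed in mm/s. With contact_N (N) it stops when the force on the tool has changed by that much, and returns True; else False.
- r.goto_joints(angles): joint-space move.
- r.open() and r.grab(): open the fingers fully, or close them until they stop; the grip force is fixed at half the most.
- r.wait(seconds).
- r.solve_ik(position, orientation): joint angles nearest the present ones, or None.
- r.snapshot(name): name is "scene" or "top" or "wrist"; returns the picture (384x512x3 uint8, blue, green, red); there is no depth.
- r.get_calibration(name): a dict with "camera_matrix" (3x3 intrinsics, pixels), "rvec" (rotation vector, rad) and "tvec" (3), from world to camera coordinates, as OpenCV has them. Camera axes: x right, y down, z forward; pixel columns grow to the right and rows downward; lengths in mm; the calibration is good to about 2 mm. A picture is of the moment at which its call begins: read the wrist's pose just before it. get_calibration takes no time and is no camera call; for the wrist camera it gives the pose at the moment of the call.
A pose or a line that the arm cannot do raises r.MotionError and nothing moves.
- r.close_job(): hands the job in, once; it reports no verdict.
Readings, each from a call of its own:
- r.current_clock(): time.
- r.current_joint_pos(): joint angles.
- r.current_joint_vel(): joint speeds.
- r.current_tau(): joint torques, N m.
- r.current_tcp_pos(): TCP position.
- r.current_eef_rot(): TCP orientation.
- r.current_contact_force(): force on the tool from outside, world axes, zero at the start.
- r.current_ft_torque(): the same for the moment, N m.
- r.current_opening(): finger opening in mm.
Only numpy, scipy, OpenCV 4.12 (cv2) and the standard library are available. Lean on these libraries where they do the work, as an engineer would, in place of code of your own. Each camera call takes 0.05 s, during which the arm holds its last target.

## Working session

There is one attempt and no reset: what is moved stays moved. The work goes in short steps, each a Python script; the robot and the scene stay as the last script left them, time stands still between calls to the robot, and variables do not carry over. Pictures are saved under pics/ and viewed, and the job is handed in when it is done.

```bash
ls; mkdir -p pics; python3 - <<'E'
from cell import r
import cv2
for n in ["scene","top","wrist"]:
    im=r.snapshot(n); cv2.imwrite(f"pics/{n}0.png",im)
    c=r.get_calibration(n); print(n,c)
print(r.grasp_offset,r.current_tcp_pos(),r.current_eef_rot(),r.current_opening(),r.current_clock())
E
```

```text
pics
scene {'camera_matrix': array([[384.38102975,   0.        , 252.75905257],
       [  0.        , 384.38102975, 195.75009215],
       [  0.        ,   0.        ,   1.        ]]), 'rvec': array([ 2.039636  ,  0.75457189, -0.39866102]), 'tvec': array([-351.31299935, -147.86397061, 1437.02307987])}
top {'camera_matrix': array([[458.90691277,   0.        , 262.42777516],
       [  0.        , 458.90691277, 193.5694107 ],
       [  0.        ,   0.        ,   1.        ]]), 'rvec': array([ 2.13855073, -2.18121046,  0.09940976]), 'tvec': array([ -63.72367972,  542.76476852, 1091.11491045])}
wrist {'camera_matrix': array([[337.68023882,   0.        , 259.28851029],
       [  0.        , 337.68023882, 197.55070802],
       [  0.        ,   0.        ,   1.        ]]), 'rvec': array([-2.31725605, -1.76041432, -0.24222664]), 'tvec': array([-624.49799366,  -36.69328442,  389.01001896])}
18.700000000000003 [167.10304596 601.75304043 238.08953997] [-9.00052819e+01  8.09455279e-02  7.44871657e+01] 88.39452227589133 0.15
```

View pics/scene0.png

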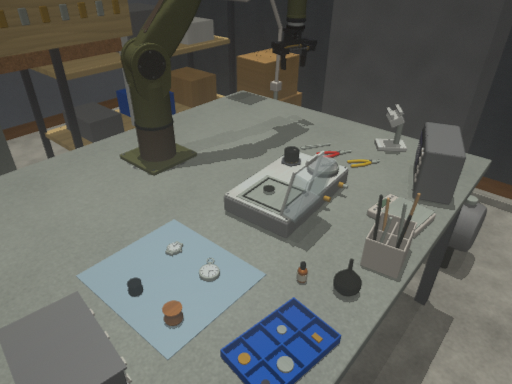

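View pics/top0.png

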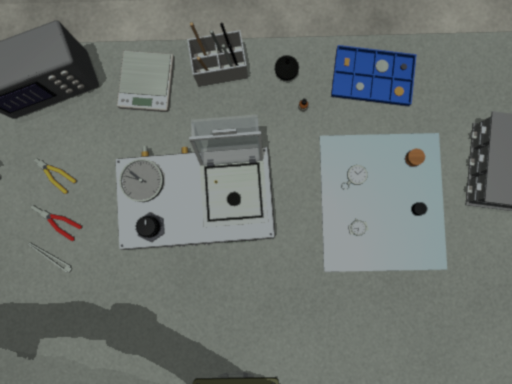

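View pics/wrist0.png

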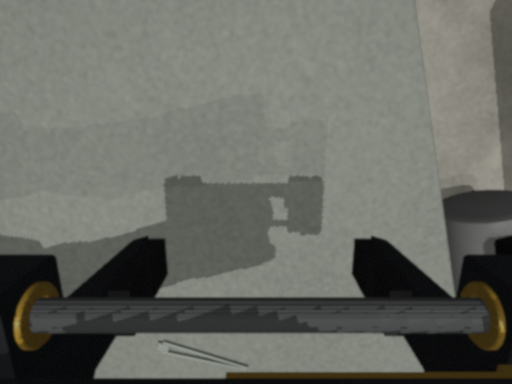

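The scene and top views show the tester near the centre, with its deck corners in the top image at about (117,157), (270,150), (273,238) and (120,248). The rest is at (234,199), the knob at (149,227) and the gauge at (141,181). On the mat, the wristwatch is at (358,228), the pocket watch at (357,175), the loupe at (419,209) and the wooden holder at (416,157).

```bash
cat > h.py <<'E'
from cell import r
import cv2, numpy as np
def ray(cal,uv):
    R=cv2.Rodrigues(np.array(cal["rvec"]))[0]; t=np.array(cal["tvec"])
    d=R.T@np.linalg.inv(cal["camera_matrix"])@np.array([uv[0],uv[1],1.0]); return -R.T@t,d
def onz(cal,uv,z):
    o,d=ray(cal,uv); return o+d*(z-o[2])/d[2]
def proj(cal,P):
    return cv2.projectPoints(np.array(P,float).reshape(-1,3),np.array(cal["rvec"]),np.array(cal["tvec"]),cal["camera_matrix"],None)[0].reshape(-1,2)
E
python3 - <<'E'
from h import *
im=cv2.imread("pics/top0.png")
cv2.imwrite("pics/top_t.png",cv2.resize(im[105:260,105:285],None,fx=4,fy=3.8,interpolation=cv2.INTER_CUBIC))
cv2.imwrite("pics/top_m.png",cv2.resize(im[130:275,315:450],None,fx=4,fy=4,interpolation=cv2.INTER_CUBIC))
c=r.get_calibration("top")
for n,uv,z in [("FL?",(117,157),65),("BR",(270,150),65),("FR",(273,238),65),("FLb",(120,248),65),("rest",(234,199),79),("knob",(149,227),111),("gauge",(141,181),89),("watch",(358,228),14),("pw",(357,175),15),("loupe",(419,209),20),("wood",(416,157),20)]:
    print(n,onz(c,uv,z).round(1))
E
```

```text
FL? [632.6 271.1  65. ]
BR [641.5 -94.9  65. ]
FR [432.7 -97.6  65. ]
FLb [416.2 260.9  65. ]
rest [524.6  -8.7  79. ]
knob [462.2 181.  111. ]
gauge [570.1 206.2  89. ]
watch [ 453.5 -306.1   14. ]
pw [ 584.2 -308.8   15. ]
loupe [ 496.6 -455.    20. ]
wood [ 625.2 -454.7   20. ]
```

View pics/top_t.png

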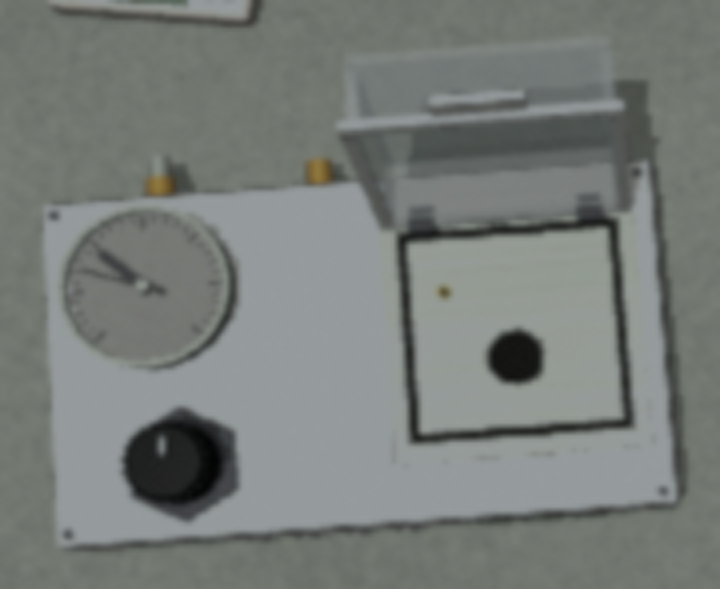

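View pics/top_m.png

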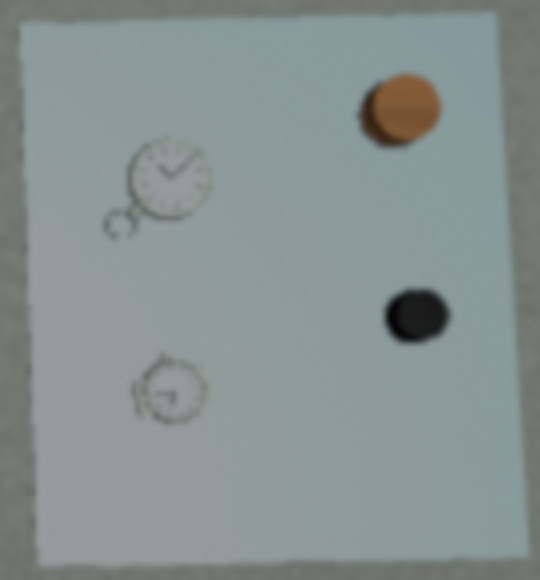

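```bash
python3 - <<'E'
from h import *
c=r.get_calibration("wrist");o,d=ray(c,(c["camera_matrix"][0,2],c["camera_matrix"][1,2]))
p=r.current_tcp_pos();y=np.radians(74.5)
rel=o-p;print("cam",o,"dir",d,"toolx",rel@[np.cos(y),np.sin(y),0],"perp",rel@[-np.sin(y),np.cos(y),0])
for yaw in (-90,0,90,180):
    for P in ([453,-306,260],[453,-306,30]):
        print(yaw,P,r.solve_ik(P,[-90,0,yaw]))
E
```

```text
cam [ 99.55593629 621.48657811 382.77406499] dir [ 0.26243357 -0.0754815  -0.96199333] toolx 0.9646579647355049 perp 70.36401046792767
-90 [453, -306, 260] [  8.7080701   36.02362556  35.07538193 103.28484929 -26.54472751
  49.13457412 -33.59970848]
-90 [453, -306, 30] [ 26.2014499   53.11285184   5.10728182 111.19744722 -14.69093942
  16.30521338 -46.60357172]
0 [453, -306, 260] [ 23.27014114  32.17596191   9.66149931 102.55433983  -7.15375665
  45.86126899  36.46497373]
0 [453, -306, 30] [ 33.59015318  52.80574583  -7.40093841 110.81453558  19.84179448
  17.59621868  10.11900568]
90 [453, -306, 260] [ 37.99435956  32.21601233 -14.22021023 101.7786534   10.27044017
  47.26565156 108.88340646]
90 [453, -306, 30] [ 48.22292206  56.21898177 -32.79567939 110.02510389  57.83215379
  32.12985178  65.1129815 ]
180 [453, -306, 260] [ -5.59168724  53.01607045  74.68508242 103.91707118 -55.31459564
  69.54429845 -93.2736527 ]
180 [453, -306, 30] [ 15.06312209  56.30886738  24.82110851 111.77789096 -56.0727946
  24.89435059 -97.10657437]
```

```bash
python3 - <<'E'
from h import *
r.reach([440,-285,190],[-90,0,0])
r.wait(0.2)
c=r.get_calibration("wrist"); im=r.snapshot("wrist"); cv2.imwrite("pics/w1.png",im); np.save("w1.npy",c,allow_pickle=True)
print(r.current_tcp_pos(),r.current_clock()); print(proj(c,[453,-306,14]))
E
```

```text
[ 440.18439707 -284.72304245  189.99105307] 3.65
[[272.29995704 198.471329  ]]
```

View pics/w1.png

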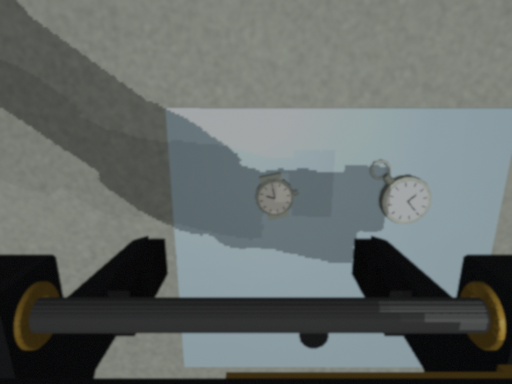

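```bash
python3 - <<'E'
from h import *
im=cv2.imread("pics/w1.png")
cv2.imwrite("pics/w1c.png",cv2.resize(im[160:235,235:325],None,fx=8,fy=8,interpolation=cv2.INTER_CUBIC))
E
```

```text
(no output)
```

View pics/w1c.png

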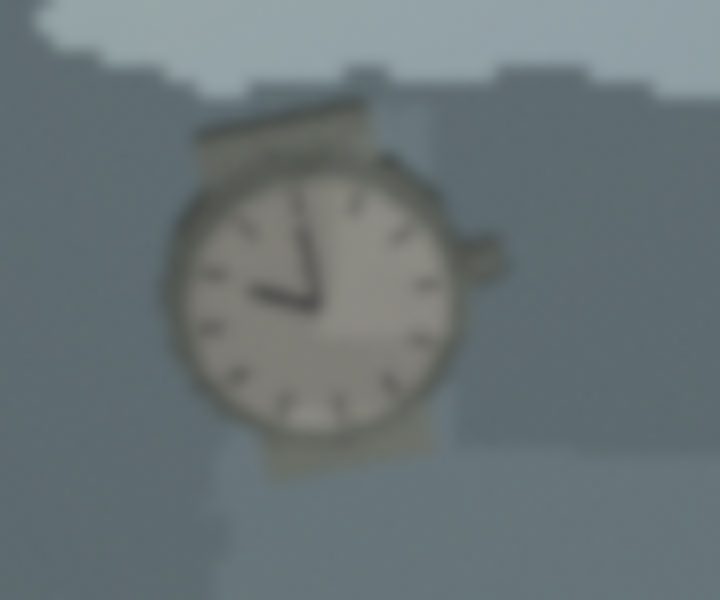

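```bash
python3 - <<'E'
from h import *
c=np.load("w1.npy",allow_pickle=True).item()
f=lambda u,v,z: onz(c,(235+(u+.5)/8-.5,160+(v+.5)/8-.5),z)
ce=f(318,303,14)
tl,tr,bl,br=f(198,143,10.5),f(366,112,10.5),f(270,485,10.5),f(437,452,10.5)
print("dial",ce, "mid strap",(tl+tr+bl+br)/4)
for a,b in((tl,tr),(bl,br),(bl,tl),(br,tr)):
    d=b-a; print(np.degrees(np.arctan2(d[1],d[0])),np.hypot(*d[:2]))
cr=f(487,258,8)-ce; print("crown",np.degrees(np.arctan2(cr[1],cr[0])),np.hypot(*cr[:2]))
for yaw in(101,-79): print(r.solve_ik([452,-306,4],[-90,0,yaw]),r.solve_ik([525,-8,130],[-90,0,90 if yaw>0 else -90]))
E
```

```text
dial [ 454.97616375 -304.93791271   14.        ] mid strap [ 455.16391346 -305.68677119   10.5       ]
10.6766591441298 20.910025982043585
11.845554792159717 21.597046374011743
101.6209694846023 45.41709907174417
102.49928426037046 44.99312130888559
crown 10.985691413661963 21.749251899823456
[ 44.89875208  57.64797039 -26.69275845 110.32284883  57.72358032
  26.66872517  76.09202206] [ 14.64757474  44.49357818 -31.44619285 111.85426535  39.75723188
  34.86866345  46.76494552]
[ 27.90001756  55.65564877   2.30091585 111.22259139  -8.29864544
  13.27746499 -41.72162435] [-11.87176007  42.64256165  12.85701646 113.24370805 -19.95124236
  26.21655648 -74.30250095]
```

Seen from the wrist camera, the watch dial is at about (274,197), its crown points right and slightly up at (296,192), and its strap faces are at the top and bottom. That puts the watch at about (455,-305.5) with its crown at 11°. Next I'll work out the tester's pose.

```bash
python3 - <<'E'
from h import *
im=cv2.imread("pics/top0.png"); c=r.get_calibration("top")
hsv=cv2.cvtColor(im,cv2.COLOR_BGR2HSV)
sub=im[105:260,105:285].astype(int)
for y,x in((190,200),(240,250),(260,250),(170,110)): print((y,x),im[y,x],hsv[y,x])
# deck feature points in world z=65 from zoom picture (scale 4,3.8)
f=lambda u,v,z: onz(c,(105+(u+.5)/4-.5,105+(v+.5)/3.8-.5),z)
# screws at corners
S={k:f(*uv,65)[:2] for k,uv in dict(BL=(54,215),BR=(637,172),FR=(663,491),FL=(68,534)).items()}
C={k:f(*uv,65)[:2] for k,uv in dict(BL=(45,206),BR=(650,163),FR=(677,503),FL=(60,547)).items()}
for T in(S,C):
    m=sum(T.values())/4; print(m, {k:np.round(v,1) for k,v in T.items()})
    for a,b in(("FR","FL"),("BR","BL"),("FL","BL"),("FR","BR")):
        d=T[b]-T[a]; print(a,b,np.hypot(*d).round(1),np.degrees(np.arctan2(d[1],d[0])).round(2))
g=cv2.cvtColor(im,cv2.COLOR_BGR2GRAY)
m=(g[180:215,210:255]<50).astype(np.uint8)
n,l,st,cen=cv2.connectedComponentsWithStats(m)
for s,q in zip(st,cen): print(s,q+[210,180], onz(c,q+[210,180],79))
print("gauge",f(147,287,89),"knobtop",f(168,462,111))
E
```

```text
(190, 200) [155 155 149] [ 90  10 155]
(240, 250) [72 76 72] [60 13 76]
(260, 250) [111 118 113] [ 51  15 118]
(170, 110) [112 120 114] [ 53  17 120]
[532.40554979  88.33605166] {'BL': array([622.3, 268.3]), 'BR': array([642.1, -80.3]), 'FR': array([442.5, -91.7]), 'FL': array([422.8, 257.1])}
FR FL 349.4 93.23
BR BL 349.2 93.25
FL BL 199.8 3.19
FR BR 199.9 3.25
[531.41769374  86.88772983] {'BL': array([628.1, 273.7]), 'BR': array([647.6, -88.2]), 'FR': array([435. , -99.7]), 'FL': array([414.9, 261.7])}
FR FL 362.0 93.18
BR BL 362.5 93.08
FL BL 213.6 3.23
FR BR 213.0 3.1
[   0    0   45   35 1453] [231.86717137 196.86854783] [529.72649047  -3.79093076  79.        ]
[ 18  13  12  12 122] [233.58196721 198.56557377] [525.67495345  -7.73951201  79.        ]
gauge [572.03310074 205.36779109  89.        ] knobtop [464.08487542 186.39398406 111.        ]
```

```bash
python3 - <<'E'
from h import *
P=[455,-305.4]
r.reach(P+[60],[-90,0,101.3])
print(r.line_to(P+[4.5],feed=80,contact_N=6), r.current_tcp_pos())
r.grab(); print(r.current_opening())
r.line_to(P+[60],feed=150)
print(r.current_opening(),r.current_clock())
cv2.imwrite("pics/w2.png",r.snapshot("wrist"));cv2.imwrite("pics/s2.png",r.snapshot("scene"))
E
```

```text
False [ 455.24361782 -305.34170487    4.58378283]
45.35472343275189
45.542006734047455 6.8167
```

View pics/w2.png

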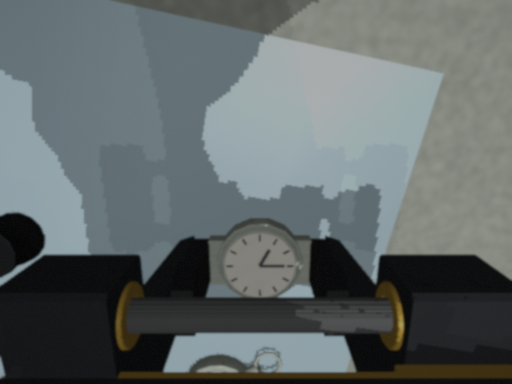

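The watch is held between the fingers by its strap faces, and its dial centre is at about (262,265). I'll check for an offset along the pads, then move to the rest.

```bash
python3 - <<'E'
from h import *
c=r.get_calibration("wrist"); p=r.current_tcp_pos(); print(p)
D=onz(c,(262,264.5),p[2]+9.4); print(D-p)
off=D-p
y0=np.radians(101.3); perp=np.array([-np.sin(y0),np.cos(y0)]); t=off[:2]@perp; print("perp off",t, "jaw off",off[:2]@[np.cos(y0),np.sin(y0)])
r.line_to([455,-305.4,190],feed=250)
yw=93.2
r.reach([525.7,-7.4,150],[-90,0,yw])
c=r.get_calibration("wrist"); cv2.imwrite("pics/w3.png",r.snapshot("wrist"));cv2.imwrite("pics/s3.png",r.snapshot("scene"))
print(r.current_tcp_pos(),r.current_clock(),r.current_opening(),proj(c,[525.7,-7.4,79]))
E
```

```text
[ 454.1903268  -305.30195085   59.0218278 ]
[-1.26114815  1.50230768  9.4       ]
perp off 0.9423289619166851 jaw off 1.720302047773667
[525.60029138  -9.53358217 149.67191231] 8.8667 45.546387029872015 [[261.40119765 211.50229599]]
```

View pics/w3.png

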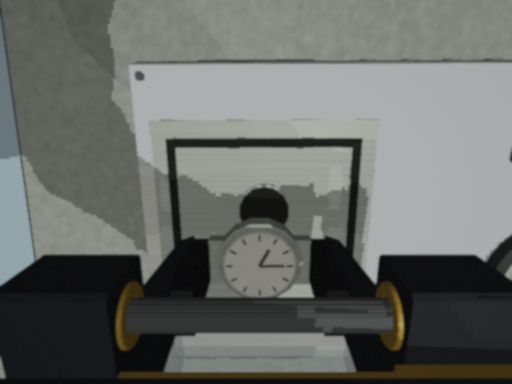

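View pics/s3.png

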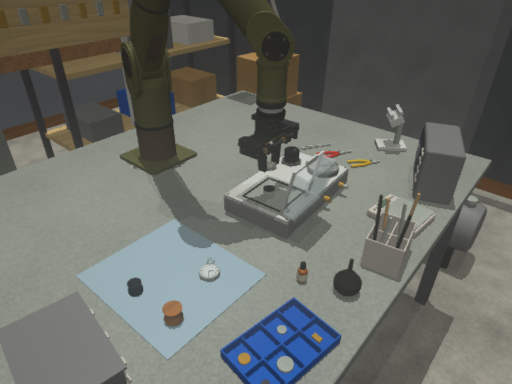

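```bash
python3 - <<'E'
from h import *
P=[526,-7.4]
r.line_to(P+[95],feed=120); r.wait(0.2); print(r.current_tcp_pos(),r.current_contact_force())
print(r.line_to(P+[81.0],feed=30,contact_N=4), r.current_tcp_pos(),r.current_contact_force())
r.wait(0.2);print(r.current_tcp_pos())
r.open(); r.wait(0.2)
r.line_to(P+[150],feed=150)
c=r.get_calibration("wrist"); cv2.imwrite("pics/w4.png",r.snapshot("wrist"));cv2.imwrite("pics/t4.png",r.snapshot("top"))
cv2.imwrite("pics/s4.png",r.snapshot("scene"))
print(r.current_clock(),proj(c,[[525.7,-7.4,79],[525.7,-7.4,91]]))
E
```

```text
[526.55681643  -7.36167582  95.75786142] [ 0.06789764 -0.56706221  0.23206358]
True [525.85231167  -7.48633472  81.54331144] [-0.29399482 -0.54036605  5.75812112]
[525.82287865  -7.49639722  81.51323924]
12.0667 [[259.17653256 210.85277282]
 [259.14416498 216.68212242]]
```

View pics/w4.png

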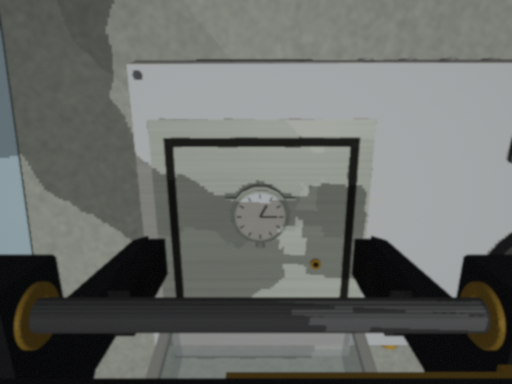

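```bash
python3 - <<'E'
from h import *
im=cv2.imread("pics/w4.png"); a=cv2.resize(im[170:260,215:310],None,fx=4,fy=4,interpolation=cv2.INTER_CUBIC)
im=cv2.imread("pics/s4.png"); b=cv2.resize(im[130:230,220:360],None,fx=3,fy=3.6,interpolation=cv2.INTER_CUBIC)
cv2.imwrite("pics/c4.png",np.hstack([a,b]))
E
```

```text
(no output)
```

View pics/c4.png

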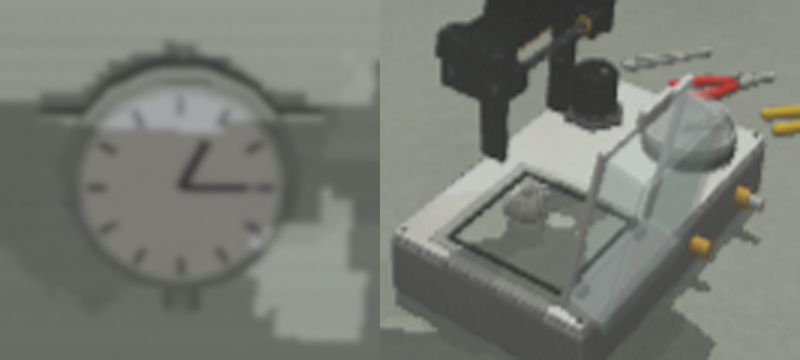

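The watch lies flat on the rest, dial up: its dial is at (261,214.5), about 1 mm from the expected centre. In the scene crop the lid is upright behind it. Next I'll shut the lid.

```bash
python3 - <<'E'
from h import *
a=np.radians(3.23); ex=np.array([np.cos(a),np.sin(a)]); H=np.array([612.6,-2.3])
ori=[-90,0,93.2]
def T(th,s=108,m=11,e=0):
    X=-np.cos(th)*s+np.sin(th)*(48+e)+m; Z=np.sin(th)*s+np.cos(th)*(48+e)
    return list(H+ex*X)+[67.5+Z]
p=r.current_tcp_pos(); r.line_to([p[0],p[1],270],feed=250); r.grab()
st=T(1.95,e=12); print(st)
r.reach([st[0],st[1],270],ori)
r.line_to(st,feed=200)
print(r.current_clock(),r.current_contact_force())
for th in np.arange(1.8,0.25,-0.12):
    r.line_to(T(th),feed=110); print(round(th,2),r.current_tcp_pos().round(0),r.current_contact_force().round(1))
q=T(0.25); print(r.line_to(T(0.0,m=20)[:2]+[T(0,e=-4)[2]],feed=50,contact_N=20), r.current_tcp_pos(),r.current_contact_force())
cv2.imwrite("pics/s5.png",r.snapshot("scene"))
print(r.current_clock())
E
```

```text
[np.float64(719.1475818006587), np.float64(3.712898843726963), np.float64(145.61679933934067)]
15.575 [0.54682691 0.3070077  0.69954941]
1.8 [695.   2. 163.] [-0.  -0.4 -0.3]
1.68 [683.   2. 170.] [-0.4 -0.7 -0.1]
1.56 [670.   1. 176.] [ 1.1  0.8 -0.9]
1.44 [657.   0. 181.] [ 0.7 -0.7 -0.3]
1.32 [643.  -1. 184.] [ 0.2 -0.4  0.4]
1.2 [629.  -1. 185.] [-0.7 -0.1 -0.4]
1.08 [615.  -2. 185.] [0.9 0.2 0.5]
0.96 [601.  -3. 183.] [-0.4  0.2 -0.3]
0.84 [587.  -4. 180.] [-0.3  0.2 -0.9]
0.72 [574.  -4. 175.] [-0.1 -0.1 -0.9]
0.6 [562.  -5. 168.] [ 0.2 -0.7  0.2]
0.48 [550.  -6. 160.] [0.3 0.3 0.6]
0.36 [540.  -6. 150.] [-0.  -0.4 -0.8]
True [525.48739787  -7.39579428 115.92174217] [-2.10939209 -0.67140594  8.52060217]
20.05
```

View pics/s5.png

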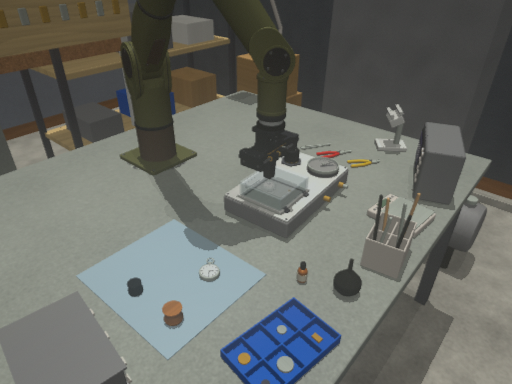

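The lid looks shut: the clear box is flat on the deck, and contact came at z = 115.9. I'll press once more near the free edge, then look at the knob and gauge.

```bash
python3 - <<'E'
from h import *
p=r.current_tcp_pos()
r.line_to([p[0],p[1],123],feed=80); r.line_to([492,p[1]-2,123],feed=120)
print(r.line_to([492,p[1]-2,112],feed=25,contact_N=15), r.current_tcp_pos(),r.current_contact_force())
r.wait(0.2)
r.line_to([492,p[1]-2,250],feed=250)
r.open()
# look over gauge & knob : yaw 93 camera on -x side looking +x; 
r.reach([560,200,240],[-90,0,93.2]); r.wait(0.2)
c=r.get_calibration("wrist"); np.save("w6.npy",c,allow_pickle=True); cv2.imwrite("pics/w6.png",r.snapshot("wrist"))
cv2.imwrite("pics/t6.png",r.snapshot("top"));cv2.imwrite("pics/s6.png",r.snapshot("scene"))
print(r.current_clock(),r.current_tcp_pos())
E
```

```text
True [493.00327319  -9.19670185 115.88665993] [-1.39683321 -0.28290991  9.22249679]
24.55 [560.22430908 198.84977092 240.14567389]
```

View pics/w6.png

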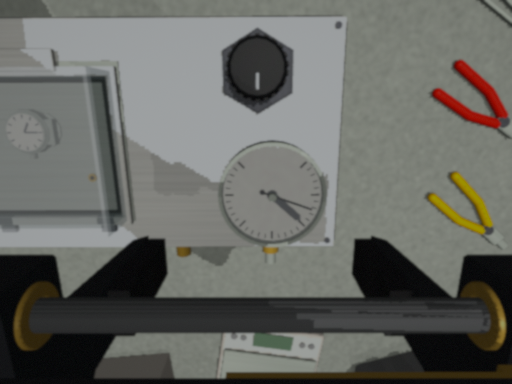

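View pics/s6.png

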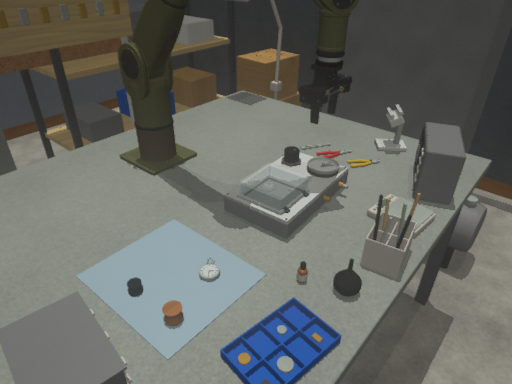

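The lid is shut over the watch, which is visible at (30,130). The knob's top is at about (258,67), and the gauge centre is at about (271,193) with both hands pointing lower right.

```bash
python3 - <<'E'
from h import *
im=cv2.imread("pics/w6.png"); a=cv2.resize(im[135:250,212:330],None,fx=5,fy=5,interpolation=cv2.INTER_CUBIC)
cv2.imwrite("pics/g6.png",a)
b=cv2.resize(im[20:120,212:302],None,fx=5,fy=5,interpolation=cv2.INTER_CUBIC);cv2.imwrite("pics/k6.png",b)
c=np.load("w6.npy",allow_pickle=True).item(); ct=r.get_calibration("top")
print(proj(c,[[525.7,-7.4,91]]))
print(onz(c,(258,67.5),111),onz(c,(271.5,191),89))
E
```

```text
[[ 22.61163434 131.95495931]]
[465.3426355  191.92590443 111.        ] [567.3240668  209.20927808  89.        ]
```

View pics/g6.png

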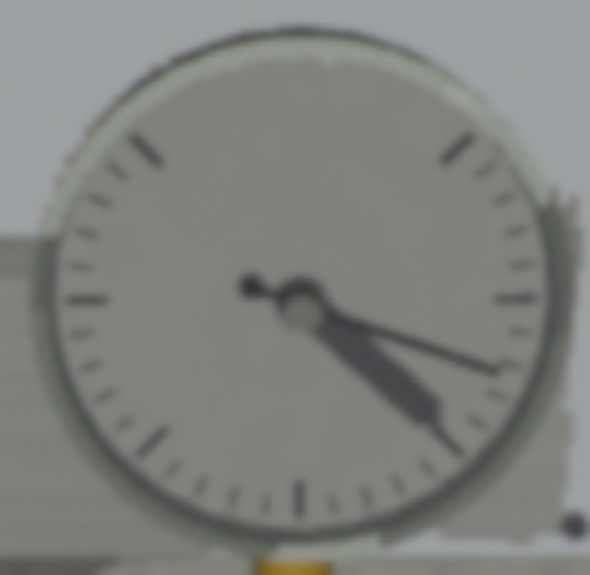

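View pics/k6.png

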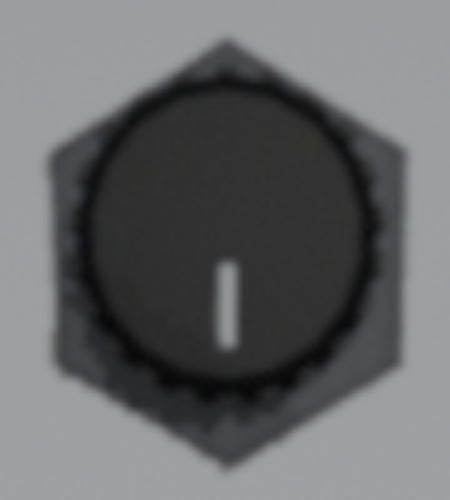

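```bash
python3 - <<'E'
from h import *
c=np.load("w6.npy",allow_pickle=True).item(); ct=r.get_calibration("top")
print("screws obs (338.5,25),(326.5,240) vs",proj(c,[[422.8,257.1,65],[622.3,268.3,65]]))
im=cv2.imread("pics/w6.png"); 
f=lambda u,v,z: onz(c,(212+(u+.5)/5-.5,135+(v+.5)/5-.5),z)
C=f(299,303,81.5)
def ang(P): d=P-C; return np.degrees(np.arctan2(d[1],d[0])),np.hypot(*d[:2])
print("C",C,"needle",ang(f(497,372,81.5)),"tail",ang(f(250,287,81.5)),"set",ang(f(424,407,81.5)),ang(f(385,374,81.5)),ang(f(440,428,81.5)))
g=cv2.cvtColor(im,cv2.COLOR_BGR2GRAY)
G=cv2.resize(g[135:250,212:330],None,fx=5,fy=5,interpolation=cv2.INTER_CUBIC)
# ring profile around centre
for rad in (22,27,32,36):
    row=[]
    for a in np.arange(-110,-20,2):
        pass
    vals=[]
    A=np.arange(0,360,1.0)
    for a in A:
        P=C+rad*np.array([np.cos(np.radians(a)),np.sin(np.radians(a)),0]); u,v=proj(c,P)[0]
        vals.append(cv2.getRectSubPix(g,(1,1),(float(u),float(v)))[0,0])
    vals=np.array(vals,float); d=np.median(vals)-vals
    m=d>18; idx=np.where(m)[0]
    for s in np.split(idx,np.where(np.diff(idx)>1)[0]+1):
        if len(s): print(rad,"deg",(A[s]*d[s]).sum()/d[s].sum(),"w",len(s),"depth",d[s].max())
t=cv2.imread("pics/t6.png"); cv2.imwrite("pics/kt6.png",cv2.resize(t[205:255,120:180],None,fx=10,fy=10,interpolation=cv2.INTER_CUBIC))
E
```

```text
screws obs (338.5,25),(326.5,240) vs [[336.63894047  24.11215391]
 [325.24491043 240.0263313 ]]
C [573.31819537 209.73035169  81.5       ] needle (np.float64(73.18638323220507), np.float64(39.77896586696644)) tail (np.float64(-105.65779741098225), np.float64(9.637720199807754)) set (np.float64(52.42638795358549), np.float64(31.43751148706846)) (np.float64(52.64377042709104), np.float64(21.438382599955972)) (np.float64(50.63660343237573), np.float64(36.60328523744656))
22 deg 52.358050847457626 w 20 depth 57.0
22 deg 73.31672597864768 w 8 depth 49.0
27 deg 52.01021711366539 w 17 depth 57.0
27 deg 73.36842105263158 w 6 depth 44.0
32 deg 51.91653027823241 w 13 depth 57.0
32 deg 73.05172413793103 w 5 depth 42.0
36 deg 3.480769230769231 w 2 depth 27.0
36 deg 50.26943005181347 w 6 depth 43.0
36 deg 73.0920245398773 w 5 depth 44.0
36 deg 272.0 w 1 depth 19.0
36 deg 317.5 w 2 depth 27.0
```

View pics/kt6.png

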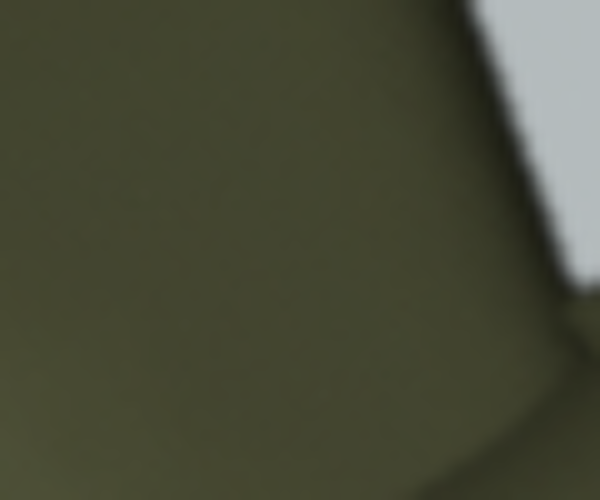

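```bash
python3 - <<'E'
from h import *
c=np.load("w6.npy",allow_pickle=True).item(); ct=r.get_calibration("top")
print("wrist knob top",onz(c,(257,66.2),111),"nut",onz(c,(257.1,71),70), "screw bias", onz(c,(338.5,25),65)-[422.8,257.1,65],onz(c,(326.5,240),65)-[622.3,268.3,65])
f=lambda u,v,z: onz(ct,(105+(u+.5)/4-.5,105+(v+.5)/3.8-.5),z)
print("nut right edge",f(238,460,70),"vertices",f(183,405,70),f(188,520,70))
t=cv2.imread("pics/top0.png"); cv2.imwrite("pics/kt0.png",cv2.resize(t[205:250,130:175],None,fx=12,fy=12,interpolation=cv2.INTER_CUBIC))
E
```

```text
wrist knob top [464.45852092 191.12119822 111.        ] nut [464.51059861 190.85109816  70.        ] screw bias [0.6069557 1.6750635 0.       ] [-0.09627148  1.27469065  0.        ]
nut right edge [466.16933281 156.29500788  70.        ] vertices [500.72382666 188.8053665   70.        ] [429.99166002 185.38390863  70.        ]
```

View pics/kt0.png

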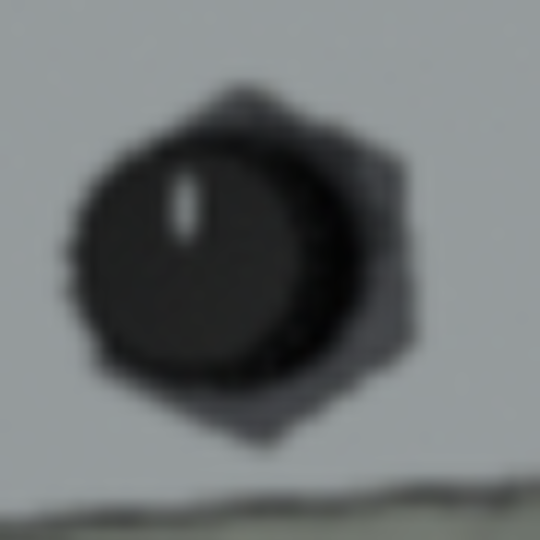

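```bash
python3 - <<'E'
from h import *
for y in (110,100,90,80,70,60,45): print(y,r.solve_ik([464.8,188.7,99],[-90,0,y]))
E
```

```text
110 [ -7.16385313  47.23566568 -33.61448175 116.66395995  50.72074531
  31.67189091  32.40443857]
100 [ -8.53320454  46.70466496 -31.21401156 116.73475382  48.60921774
  30.18345593  24.45702943]
90 [ -9.87293406  46.23834056 -28.8968404  116.80431804  46.41213815
  28.80542213  16.60057513]
80 [-11.17339685  45.8327342  -26.67319686 116.87207394  44.1414596
  27.53933562   8.82302006]
70 [-12.42727395  45.48304917 -24.54984986 116.93756595  41.81023223
  26.38422407   1.11109073]
60 [-13.6296859   45.18400134 -22.53009487 117.00047269  39.43176167
  25.33689967  -6.54883379]
45 [-15.67169984  44.75334761 -19.13064885 117.10740365  35.03925368
  23.6958969  -17.21503704]
```

```bash
python3 - <<'E'
from h import *
K=[464.8,188.7]; Y=93.2
r.reach(K+[160],[-90,0,Y])
print(r.line_to(K+[91.5],feed=120,contact_N=8),r.current_tcp_pos())
r.grab(); print(r.current_opening(),r.current_tcp_pos(),r.current_contact_force())
p=r.current_tcp_pos(); r.line_to(K+[99],feed=30); print(r.current_tcp_pos(),r.current_contact_force(),r.current_opening())
r.wait(0.2)
for k in range(1,6):
    r.reach(K+[99],[-90,0,Y-9*k]); 
r.wait(0.2)
print(r.current_tcp_pos(),r.current_eef_rot(),r.current_contact_force(),r.current_clock())
c=r.get_calibration("wrist"); np.save("w7.npy",c,allow_pickle=True); cv2.imwrite("pics/w7.png",r.snapshot("wrist"))
cv2.imwrite("pics/t7.png",r.snapshot("top"))
E
```

```text
False [465.48862763 189.17146482  91.94240513]
48.28919688846612 [464.90248536 190.29980419  91.78821003] [-1.28003817  2.98856032  1.08577892]
[464.91732758 190.26119264  99.39072531] [-0.80784377  5.19993683  1.50508024] 48.19503917389567
[464.88197801 190.23999517  99.10745158] [-89.93982881  -0.110436    48.60134022] [ 0.5722009   6.46800287 -1.66293713] 28.575
```

View pics/w7.png

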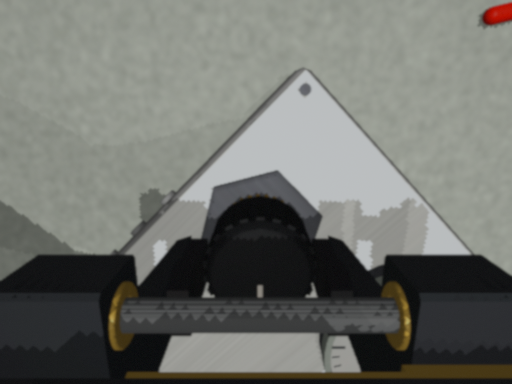

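View pics/t7.png

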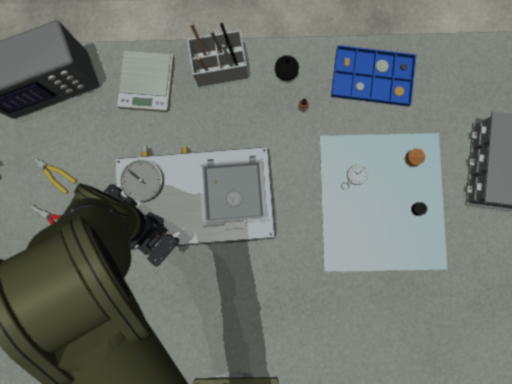

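The wrist view shows the knob gripped with its white mark still in line with the tool, so it turned with the gripper by about 44.6°. In the top view the gauge is at (141,181) and seems to show a single merged hand, so I'll zoom in.

```bash
python3 - <<'E'
from h import *
o=[cv2.resize(cv2.imread(f"pics/{n}.png")[157:207,115:168],None,fx=7,fy=7,interpolation=cv2.INTER_CUBIC) for n in("top0","t7")]
cv2.imwrite("pics/g7.png",np.hstack(o))
c=r.get_calibration("top")
for n in("top0","t7"):
    g=cv2.cvtColor(cv2.imread(f"pics/{n}.png"),cv2.COLOR_BGR2GRAY)
    C=np.array([572.5,206,81.5]); 
    for rad in(20,24,28,33,36):
        A=np.arange(20,110,1.0); v=[]
        for a in A:
            u=proj(c,C+rad*np.array([np.cos(np.radians(a)),np.sin(np.radians(a)),0]))[0]
            v.append(float(cv2.getRectSubPix(g,(1,1),(float(u[0]),float(u[1])))[0,0]))
        d=np.median(v)-np.array(v); print(n,rad,[(int(a),int(x)) for a,x in zip(A,d) if x>12][::3])
E
```

```text
top0 20 [(42, 14), (45, 25), (48, 35), (51, 41), (54, 43), (57, 41), (60, 35), (63, 28), (66, 23), (69, 22), (72, 23), (75, 16)]
top0 24 [(43, 14), (46, 27), (49, 39), (52, 45), (55, 44), (58, 37), (61, 26), (64, 16), (67, 15), (70, 15), (73, 16), (76, 14)]
top0 28 [(44, 14), (47, 30), (50, 45), (53, 47), (56, 45), (59, 29), (62, 14), (71, 20), (74, 20), (77, 13)]
top0 33 [(45, 14), (48, 31), (51, 46), (54, 45), (57, 34), (60, 15), (71, 19), (74, 22), (77, 13)]
top0 36 [(46, 14), (49, 30), (52, 41), (55, 35), (58, 18), (71, 21), (74, 20)]
t7 20 [(40, 15), (43, 28), (46, 41), (49, 54), (52, 59), (55, 60), (58, 54), (61, 41), (64, 28), (67, 16)]
t7 24 [(41, 13), (44, 26), (47, 42), (50, 58), (53, 62), (56, 58), (59, 44), (62, 27), (65, 14)]
t7 28 [(43, 13), (46, 30), (49, 50), (52, 59), (55, 57), (58, 43), (61, 23)]
t7 33 [(44, 13), (47, 31), (50, 53), (53, 62), (56, 48), (59, 27)]
t7 36 [(46, 16), (49, 38), (52, 52), (55, 44), (58, 22)]
```

View pics/g7.png

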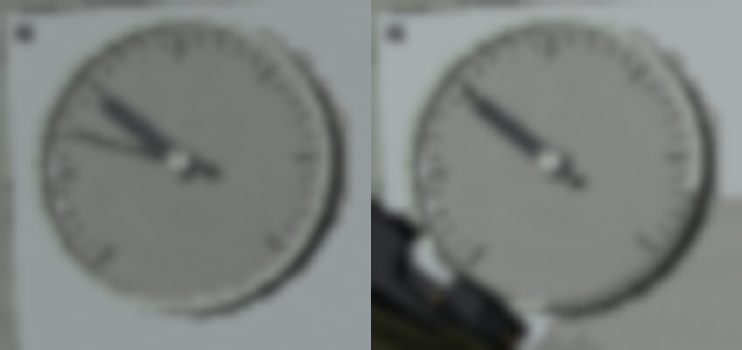

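The two gauges side by side show that the needle now lies on the set hand. I'll ease on about 2° towards the 48° spline gap, release, and press on the knob's top.

```bash
python3 - <<'E'
from h import *
K=[464.9,190.2]; Y=93.2
r.reach([464.8,188.7,99],[-90,0,Y-47.3]); r.wait(0.3)
ori=r.current_eef_rot(); print(ori)
r.open(); 
r.line_to(K+[150],feed=150); r.grab()
print(r.line_to(K+[121],feed=120))
print(r.line_to(K+[108],feed=20,contact_N=22),r.current_tcp_pos(),r.current_contact_force())
print(r.current_clock())
E
```

```text
[-89.93139456  -0.10733066  46.29582638]
False
True [465.50088195 190.51270234 110.85814936] [-1.42447002 -0.6222735   8.33006026]
32.7083
```

```bash
python3 - <<'E'
from h import *
K=[464.9,190.2]
print(r.line_to(K+[107],feed=20,contact_N=25),r.current_tcp_pos(),r.current_contact_force())
r.wait(0.2)
r.line_to(K+[240],feed=200)
r.reach([560,200,240],[-90,0,93.2]); r.wait(0.2)
c=r.get_calibration("wrist"); np.save("w8.npy",c,allow_pickle=True); im=r.snapshot("wrist"); cv2.imwrite("pics/w8.png",im)
g=cv2.cvtColor(im,cv2.COLOR_BGR2GRAY); C=onz(c,(271.4,195.1),81.5)
cv2.imwrite("pics/g8.png",cv2.resize(im[15:250,212:330],None,fx=3.5,fy=2.5*1,interpolation=cv2.INTER_CUBIC))
cv2.imwrite("pics/s8.png",r.snapshot("scene")); print(r.current_clock())
E
```

```text
True [465.52811113 190.55022253 110.82807738] [-1.31204059 -0.55600716 12.22249263]
34.975
```

View pics/w8.png

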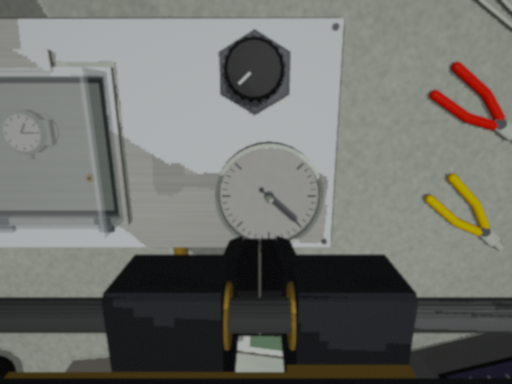

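```bash
python3 - <<'E'
from h import *
im=cv2.imread("pics/w8.png"); cv2.imwrite("pics/g8.png",cv2.resize(im[135:250,212:330],None,fx=5,fy=5,interpolation=cv2.INTER_CUBIC))
E
```

```text
(no output)
```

View pics/g8.png

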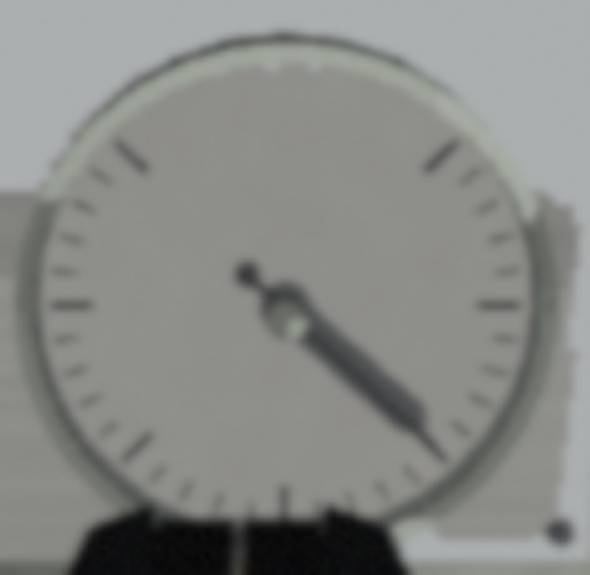

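View pics/s8.png

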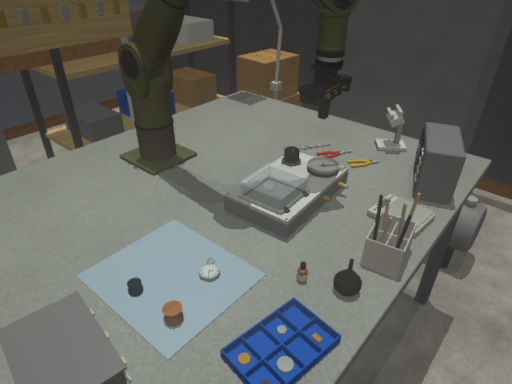

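The final views show the needle lying over the set hand (tip near (300,226) in the wrist image), within about 3° or 2 mm. The knob is down, the lid is shut over the watch, and the mat items have not moved. I'll hand in now.

```bash
python3 - <<'E'
from h import *
print(r.current_contact_force(),r.current_clock()); r.close_job()
E
```

```text
[0.1127897  0.96812674 1.21181297] 34.975
the job is handed in; nothing more can be done
```

The pressure test is set up and I handed the job in at 35.0 s; it gave no verdict, so these are my own checks.

- **Watch:** it lies flat and dial up on the rest, about 1 to 1.5 mm from the expected centre in the wrist image taken just after release. It still looks dial up on the rest under the shut lid.
- **Lid:** it is shut. I pressed it twice, and both times the fingers stopped at z = 115.9 mm, against 115.5 mm nominal for a fully shut lid.
- **Knob and needle:** I pulled the knob up about 7.5 mm and turned it about 47°. I then pressed it down on its top until the fingers stopped at z = 110.8 mm, against 111 mm nominal when locked.
- **Needle setting:** the needle settled about 3° past the set hand's centre line, roughly 2 mm at the tip. That is inside the 4 mm limit but not exact, because the spline only locks in 12° steps of the knob.
- **Other items:** the pocket watch, loupe and wooden holder look unmoved in the scene images, and the arm was clear of everything at the end.

**Disagreement:** the wrist and top cameras differed by about 1.5 mm in y. I corrected for this at the rest. At the knob my estimate was still about 1.5 mm off in y; the grip self-centred on it with a side force of about 6 N.

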